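# Set the sprung pusher of a bench jig to its half-way latch

### The arm

A 7-joint arm with a two-finger parallel gripper is mounted at the origin on the work surface. World frame = base frame: x ahead of the robot, y to its left, z up, the work surface at z = 0. Lengths are in mm, angles in degrees, forces in N, time in s.
With the tool pointing down it reaches from about 425 to 950 mm from the base axis. Payload 4.7 kg.
Tool frame: the origin (TCP) lies at the very end of the fingers, on their centre line; the grasp point (between the pads) lies 19 mm behind it; z points along the fingers, x is the direction in which the jaws open and shut, and the axes are right-handed (so a half turn about z gives the same grasp; the last joint's range is limited). The gripper opens to 87 mm and grips with 3 to 60 N. Pads are 19 mm wide; open, the fingers measure 117 mm over their backs; the gripper's body (75 mm by 190 mm) begins 51 mm behind the grasp point.
Start: joints at [73.745, 26.849, -2.785, 87.806, 1.381, 65.374, -4.715], TCP at [170.182, -653.213, 222.573] pointing down, gripper open.
Joint ranges: [-148.3, 148.3], [-19.14, 114.17], [-79.39, 73.82], [5.75, 140.21], [-59.74, 239.74], [12.07, 113.84], [-152.46, 152.46]. Speed limits (degrees/s): [147.25, 147.25, 180, 180, 180, 180, 180].

### API

Orientations are given as a 3x3 rotation matrix whose columns are the frame's x, y, z axes.
In Python, from rig import telemetry, optics, workorder gives the robot as it stands.
- The arm moves only by the shell command python3 -m crank 'ROWS' [OPENING] [FORCE]. ROWS is JSON, a list of rows, each an object of numbers: "x", "y", "z": the shift along the tool's x, y, z in units of 30 mm (1.0 is 30 mm); "turn": the turn about the tool's z in units of 6 degrees (1.0 is 6 degrees). A call has 1 to 10 rows; each row shifts and turns the pose as measured when the row begins, along the tool's axes as they then stand; what a row does not reach is not made up. A row lasts 1/12 s, in which the tool goes at most 41.7 mm and 7.16 degrees, less where a joint would pass 70% of its speed; a pose out of reach is approached as far as the arm can. A call is refused whole if a number of a shift passes 1 or a number of a turn 1, either way. A call with a gripper value outside its range is refused whole. OPENING is the opening, from 0 (shut) to 1 (fully open), set as the call begins (- or left out, the last holds). The fingers move at their own pace and stop on an object; FORCE is the grip in N (left out, the last holds). Time passes only in rows, so rows that do not move let the fingers close. It gives the time, the measured TCP pose, the force and the opening at its end, in the units of the state.
- telemetry.get_obs(): the state, without advancing time (a new reading comes with each control period).
- optics.grab_frame(name): name is "side" or "top"; returns a dict with "color" (400x640x3 uint8, blue, green, red), "depth" (400x640 float32, mm along the optical axis (not along the pixel's ray), 0 where there is no reading), "vertical_fov" (degrees; the focal length in pixels is half the picture's height over the tangent of half this angle, whatever the lens; pixels are square), "cx", "cy" (the principal point, pixels), "extrinsics" (4x4, takes a point from camera to world coordinates). Camera axes: x right, y up, looking along -z (the intrinsics and any distortion apply to the point x, -y, -z); pixel columns grow to the right and rows downward; lengths in mm; the calibration is good to about 2 mm. A picture is of the moment at which its call begins.
- workorder.sign_off(): hands the job in, once; it reports no verdict.
The state is a dict: "time": time; "qpos": joint angles; "joint_vel": joint speeds; "tau": joint torques, N m; "eef_pos": TCP position; "tool_rot": TCP orientation; "contact_force": force on the tool from outside, world axes, zero at the start; "ft_torque": the same for the moment, N m; "opening": finger opening in mm.
Only numpy, scipy, OpenCV 4.12 (cv2) and the standard library are available. Lean on these libraries where they do the work, as an engineer would, in place of code of your own. Each camera call takes 0.05 s, during which the arm holds its last target.

### The job

Two sprung pusher jigs stand on the bench; only one of them has a stop pin with a black knob at its side. With the fingertips, gently push that jig's wooden push block along its rails until it has gone past the stop pin, without ramming it against its end stop, then let it go so that it springs back and stays latched against the pin at mid position. Leave the other jig's pusher and the loose things alone.

Things in the scene. Friction and masses are not known exactly. Their poses are not given: they have to be found in the camera images.
- latch_jig: The jig to use: aluminium plate 260 x 110 x 12 mm, fixed, with side rails and far end block. Origin: centre of its underside, on the bench; x: the way the block is pushed (away from the robot, turned up to 0.4 rad either way), y left, z up. On its left (+y), 55 mm along x, stands a grey pin housing, top 48 mm above the bench, with a horizontal stop pin through it.
- latch_slide_face (a point): Centre of the flat upright wooden face to push, near side of that jig's push block; moves with it, axes as the jig. 92 mm wide (y), from 30 to 76 mm above the bench (this point: 53). At home it is at x = -70, y = 0 mm of the jig. Nearer the robot is only the base plate (12 mm high) and rails, tops 28 mm above the bench: fingertips 38 mm above the bench clear them and meet the face.
- latch_slide (a joint): Travel of that push block along the jig's +x, m: 0 home, 0.050 end stop (hard: press on it with well under 40 N). A spring drives it back: 5.4 N at home, 9.9 N at the end, some 3 N more while its saw tooth pushes the stop pin aside. Let go from beyond about 0.034 it comes back and stops against the pin at 0.030 (mid position); let go short of that it returns to 0.
- stop_pin (a joint): How far the sprung stop pin (steel, 10 mm diameter, black knob 20 mm diameter at its outer end) has been moved outwards (+y of the jig), in m: 0 fully in, up to 0.008 while the tooth passes. It works by itself.
- pin_knob (a point): Centre of the stop pin's black knob, 55 mm along x and 71 mm along y from the jig's origin, 33 mm above the bench.
- plain_jig: The other jig, to be left alone: aluminium base plate 260 x 110 x 12 mm screwed to the bench, low side rails, end block at the far end. Same origin, axes and push block as the first, but it has no pin housing, stop pin or knob. It may stand left or right of the first.
- plain_slide (a joint): How far the plain jig's push block is pushed, in m: 0 at home, where it must stay.
- glue_jar: Loose white jar with a black cap, 52 mm diameter, 85 mm high, between the jigs; origin at the centre of its underside.
- offcut: Loose wooden offcut 110 x 40 x 30 mm at the left; origin at the centre of its underside.
- tape_roll: Loose cardboard ring lying flat, 90 mm outside, 68 mm inside diameter, 24 mm high, at the right; origin at the centre of its underside.

How it is judged:
By the outcome, as a careful person would: the job done as asked, in the order asked, and still so for the second after the job is handed in, with the robot touching nothing.
It also fails if it takes over 38 s, if anything falls off the work surface, if the arm or the gripper's body presses on something with over 40 N, if the wrist force passes 120 N, or if a joint passes its speed limit or range.

## Working session

There is one attempt and no reset: what is moved stays moved. The work goes in short steps, Python scripts to look and compute and a shell command to move; the robot and the scene stay as the last step left them, time stands still between calls to the robot, and variables do not carry over. Pictures are saved under pics/ and viewed, and the job is handed in when it is done.

```bash
mkdir -p pics; cat > h.py <<'E'
import numpy as np,cv2
from rig import telemetry,optics
def grab(n,tag):
    f=optics.grab_frame(n); cv2.imwrite(f'pics/{tag}.png',f['color']); np.savez(f'{tag}.npz',**{k:np.array(v) for k,v in f.items()}); return f
def pt(f,u,v,z=None):
    """pixel to world via depth, or on plane z"""
    H=f['color'].shape[0]; fl=H/2/np.tan(np.radians(float(f['vertical_fov']))/2)
    r=np.array([(u-f['cx'])/fl,-(v-f['cy'])/fl,-1.0]); E=f['extrinsics']
    if z is None: return (E@np.r_[r*f['depth'][int(round(v)),int(round(u))],1])[:3]
    d=E[:3,:3]@r; o=E[:3,3]; return o+d*(z-o[2])/d[2]
E
python3 - <<'E'
from h import *
for n in('top','side'):
    f=grab(n,n+'0'); print({k:(v if np.size(v)<20 else np.shape(v)) for k,v in f.items()})
o=telemetry.get_obs();print(o)
E
```

```text
{'color': (400, 640, 3), 'depth': (400, 640), 'vertical_fov': 42.073417598087524, 'cx': 319.4803293782171, 'cy': 202.99023391001094, 'extrinsics': array([[ 4.57040648e-02,  9.75534521e-01, -2.15043106e-01,
         2.00085497e+02],
       [-9.98954980e-01,  4.46961529e-02, -9.55000631e-03,
         1.37574652e+00],
       [ 2.95238705e-04,  2.15254856e-01,  9.76557863e-01,
         1.84154469e+03],
       [ 0.00000000e+00,  0.00000000e+00,  0.00000000e+00,
         1.00000000e+00]])}
{'color': (400, 640, 3), 'depth': (400, 640), 'vertical_fov': 47.459085488673736, 'cx': 317.3893843107821, 'cy': 199.11760507871347, 'extrinsics': array([[-8.65626531e-01,  2.46554494e-01, -4.35776997e-01,
        -4.35500339e+01],
       [-5.00398271e-01, -3.96292813e-01,  7.69775017e-01,
         1.09913242e+03],
       [ 1.70961974e-02,  8.84399733e-01,  4.66417015e-01,
         7.51139296e+02],
       [ 0.00000000e+00,  0.00000000e+00,  0.00000000e+00,
         1.00000000e+00]])}
{'time': 0.1, 'qpos': array([73.74818994, 26.89406996, -2.78291534, 87.86635101,  1.37913969,
       65.37595129, -4.71415936]), 'joint_vel': array([ 0.03557838, -0.04713917,  0.03576322, -0.1544654 ,  0.12441715,
        0.03255416, -0.02952651]), 'tau': array([ 5.74593869e-04, -5.09172106e+01, -8.11225595e-02, -2.36828560e+01,
       -6.14718860e-02,  3.44869005e-02,  3.35134962e-05]), 'eef_pos': array([ 169.97130173, -652.6909942 ,  221.5919028 ]), 'tool_rot': array([[ 2.52017541e-01, -9.67722538e-01, -4.97982214e-04],
       [-9.67721001e-01, -2.52018029e-01,  1.72556300e-03],
       [-1.79536671e-03,  4.70357011e-05, -9.99998387e-01]]), 'contact_force': array([ 1.17360721, -1.00352018, -0.85481274]), 'ft_torque': array([-0.0285761 , -0.05157295, -0.03912308]), 'opening': 86.92034392562299}
```

View pics/top0.png

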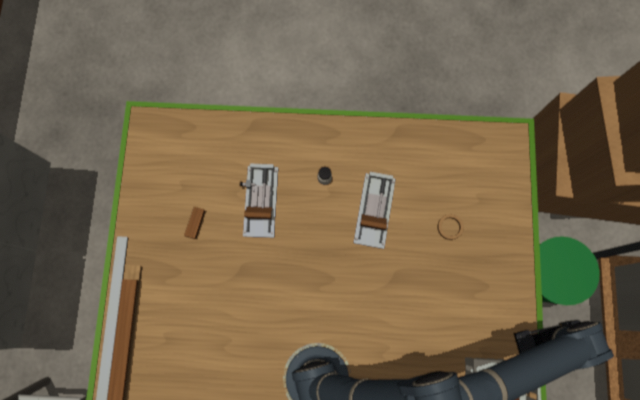

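View pics/side0.png

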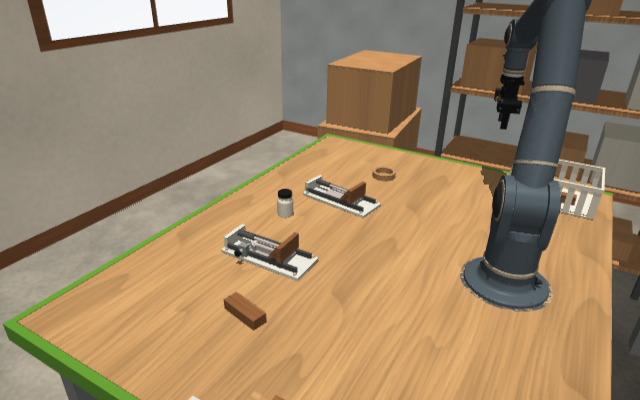

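The top view shows the jig with the black knob (243,184) on the left, centred near (260,200). The plain jig is at (374,210), the jar at (325,175), the offcut at (195,222) and the tape at (449,228). The side view agrees: the knob is at about (239,254) on the nearer jig.

```bash
python3 - <<'E'
from h import *
for n,(a,b,c,d),s in(('top0',(225,155,295,245),8),('side0',(210,215,330,285),6)):
    im=cv2.imread(f'pics/{n}.png')[b:d,a:c]
    im=cv2.resize(im,None,fx=s,fy=s,interpolation=cv2.INTER_CUBIC)
    if im.shape[0]>600: im=cv2.resize(im,None,fx=600/im.shape[0],fy=600/im.shape[0]);
    cv2.imwrite(f'pics/{n}_z.png',im); print(im.shape)
f=dict(np.load('top0.npz'))
hsv=cv2.cvtColor(f['color'],cv2.COLOR_BGR2HSV)
m=((hsv[...,1]<45)&(hsv[...,2]>110)).astype(np.uint8)*255
roi=np.zeros_like(m);roi[155:245,225:295]=m[155:245,225:295]
cs,_=cv2.findContours(roi,cv2.RETR_EXTERNAL,cv2.CHAIN_APPROX_NONE)
for c in cs:
  if cv2.contourArea(c)>60:
    r=cv2.minAreaRect(c);print(cv2.contourArea(c),r); print([pt(f,*p,12).round(1) for p in cv2.boxPoints(r)])
E
```

```text
(600, 467, 3)
(420, 720, 3)
406.5 ((258.63897705078125, 227.5255584716797), (31.0551700592041, 18.02558708190918), 2.2906100749969482)
[array([470.8, 286.1,  12. ]), array([535.9, 288.5,  12. ]), array([536.5, 177.3,  12. ]), array([471.4, 175.7,  12. ])]
535.5 ((260.8606872558594, 188.03277587890625), (18.559825897216797, 37.572330474853516), 5.19442892074585)
[array([580.8, 268.8,  12. ]), array([720.9, 266.8,  12. ]), array([717.7, 198.9,  12. ]), array([577.7, 202. ,  12. ])]
227.0 ((259.5359191894531, 189.31768798828125), (33.69021224975586, 51.770450592041016), 3.012787342071533)
[array([548.7, 297.2,  12. ]), array([741.8, 302.3,  12. ]), array([740.7, 178.7,  12. ]), array([547.8, 176.3,  12. ])]
```

View pics/top0_z.png

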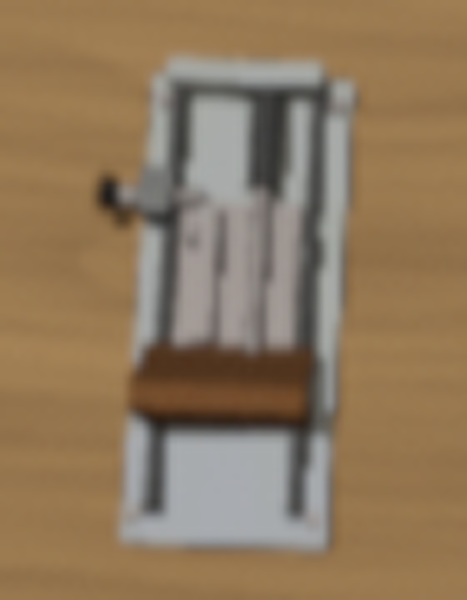

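View pics/side0_z.png

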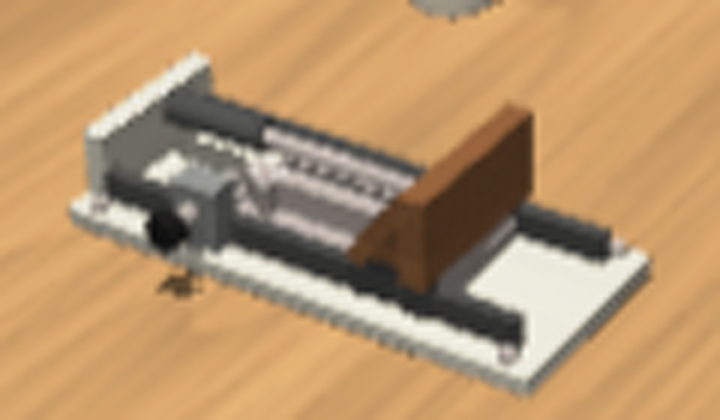

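```bash
python3 - <<'E'
from h import *
T=dict(np.load('top0.npz'));S=dict(np.load('side0.npz'))
t=lambda x,y:(225+(x+.5)/6.667-.5,155+(y+.5)/6.667-.5)
s=lambda x,y:(210+(x+.5)/6-.5,215+(y+.5)/6-.5)
for n,p in dict(NL=(121,543),NR=(328,549),FR=(354,82),FL=(156,75)).items(): print('top',n,pt(T,*t(*p),12).round(1))
for n,p in dict(NR=(650,258),NL=(525,382),FL=(70,207)).items(): print('side',n,pt(S,*s(*p),12).round(1))
print('knob top',pt(T,*t(108,193),33).round(1),'side',pt(S,*s(165,230),33).round(1))
print('face bottom-edge... top of face L,R top',[pt(T,*t(*p),76).round(1) for p in((135,378),(309,384))])
print('face top side',[pt(S,*s(*p),76).round(1) for p in((428,205),(532,115))])
E
```

```text
top NL [470.4 286.2  12. ]
top NR [472.3 175.8  12. ]
top FR [731.1 178.2  12. ]
top FL [730.1 287.1  12. ]
side NR [470.1 182.4  12. ]
side NL [470.1 291.5  12. ]
side FL [727.5 290.5  12. ]
knob top [656.9 304.7  33. ] side [656.3 305.2  33. ]
face bottom-edge... top of face L,R top [array([547.7, 275.7,  76. ]), array([548.6, 185.1,  76. ])]
face top side [array([528.7, 277.8,  76. ]), array([529.2, 191.4,  76. ])]
```

The jig origin is about (600, 233) with a yaw of about 0.3°. The knob cross-checks to within 1 mm at (656.5, 305), and the side view puts the face at x≈529. I'll shut the gripper, line it up, and swing round clear of the base.

```bash
python3 -m crank '[{"y":-1,"turn":0.8},{"y":-1,"turn":0.8},{"y":-1,"turn":0.8},{"y":-1},{"y":-1},{"y":-1},{"y":-1},{"y":-1},{"y":-1},{"y":-0.5}]' 0 20; python3 -c "
from rig import telemetry as t;o=t.get_obs();print(o['qpos'].round(1),o['tool_rot'].round(3))"
```

```text
[73.7 26.9 -2.8 87.9  1.4 65.4 -4.7] [[ 0.252 -0.968 -0.   ]
 [-0.968 -0.252  0.002]
 [-0.002  0.    -1.   ]]schema error: expected keys x, y, z, turn
```

```bash
python3 -m crank '[{"x":0,"y":-1,"z":0,"turn":0.8},{"x":0,"y":-1,"z":0,"turn":0.8},{"x":0,"y":-1,"z":0,"turn":0.8},{"x":0,"y":-1,"z":0,"turn":0},{"x":0,"y":-1,"z":0,"turn":0},{"x":0,"y":-1,"z":0,"turn":0},{"x":0,"y":-1,"z":0,"turn":0},{"x":0,"y":-1,"z":0,"turn":0},{"x":0,"y":-1,"z":0,"turn":0},{"x":0,"y":-0.5,"z":0,"turn":0}]' 0 20; python3 -c "
from rig import telemetry as t;o=t.get_obs();print(o['qpos'].round(1),o['tool_rot'].round(3))"
```

```text
time: 0.93
eef_pos: [454.2, -640.5, 212.6]
tool_rot: [[-0.025, -1.0, -0.011], [-1.0, 0.025, 0.011], [-0.011, 0.012, -1.0]]
contact_force: [0.8, 0.9, -0.0]
opening: 28.6
[ 52.1  38.5  -1.1  69.4   0.8  73.  -40.4] [[-0.025 -1.    -0.011]
 [-1.     0.025  0.011]
 [-0.011  0.012 -1.   ]]
```

```bash
python3 -m crank '[{"x":-1,"y":0,"z":0,"turn":0},{"x":-1,"y":0,"z":0,"turn":0},{"x":-1,"y":0,"z":0,"turn":0},{"x":-1,"y":0,"z":0,"turn":0},{"x":-1,"y":0,"z":0,"turn":0},{"x":-1,"y":0,"z":0,"turn":0},{"x":-1,"y":0,"z":0,"turn":0},{"x":-1,"y":0,"z":0,"turn":0},{"x":-1,"y":0,"z":0,"turn":0},{"x":-1,"y":0,"z":0,"turn":0}]'; python3 -m crank '[{"x":-1,"y":0,"z":0,"turn":0},{"x":-1,"y":0,"z":0,"turn":0},{"x":-1,"y":0,"z":0,"turn":0},{"x":-1,"y":0,"z":0,"turn":0},{"x":-1,"y":0,"z":0,"turn":0},{"x":-1,"y":0,"z":0,"turn":0},{"x":-1,"y":0,"z":0,"turn":0},{"x":-1,"y":0,"z":0,"turn":0},{"x":-1,"y":0,"z":0,"turn":0},{"x":-1,"y":0,"z":0,"turn":0}]'; python3 -c "
from rig import telemetry as t;o=t.get_obs();print(o['qpos'].round(1),o['tool_rot'].round(3))"
```

```text
time: 1.77
eef_pos: [462.6, -328.8, 203.6]
tool_rot: [[-0.025, -0.999, -0.022], [-1.0, 0.025, 0.019], [-0.019, 0.022, -1.0]]
contact_force: [-0.2, 0.8, 0.1]
opening: 0.6
time: 2.6
eef_pos: [464.8, -13.2, 207.1]
tool_rot: [[-0.026, -0.999, -0.028], [-0.999, 0.026, 0.02], [-0.02, 0.028, -0.999]]
contact_force: [1.1, 0.3, -0.2]
opening: 0.6
[ 12.4   9.9 -17.  114.5   1.9  57.5 -96.9] [[-0.026 -0.999 -0.028]
 [-0.999  0.026  0.02 ]
 [-0.02   0.028 -0.999]]
```

```bash
python3 -m crank '[{"x":-1,"y":0,"z":0,"turn":-0.3},{"x":-1,"y":0,"z":0,"turn":0},{"x":-1,"y":0,"z":0,"turn":0},{"x":-1,"y":0,"z":0,"turn":0},{"x":-1,"y":0,"z":0,"turn":0},{"x":-1,"y":0,"z":0,"turn":0},{"x":-0.8,"y":0,"z":0,"turn":0},{"x":-0.5,"y":0,"z":0,"turn":0},{"x":-0.2,"y":0,"z":0,"turn":0},{"x":0,"y":0,"z":0,"turn":0}]'; python3 -c "
from rig import telemetry as t;o=t.get_obs();print(o['qpos'].round(1),o['tool_rot'].round(3))"
```

```text
time: 3.43
eef_pos: [458.1, 229.8, 210.0]
tool_rot: [[0.018, -0.999, -0.033], [-1.0, -0.019, 0.022], [-0.022, 0.032, -0.999]]
contact_force: [0.5, 0.5, 0.9]
opening: 0.1
[  -8.2   15.   -26.1  108.6    5.2   58.8 -125.2] [[ 0.018 -0.999 -0.033]
 [-1.    -0.019  0.022]
 [-0.022  0.032 -0.999]]
```

```bash
python3 -m crank '[{"x":0,"y":-0.1,"z":0.8,"turn":0},{"x":0,"y":-0.1,"z":1,"turn":0},{"x":0,"y":0,"z":1,"turn":0},{"x":0,"y":0,"z":1,"turn":0},{"x":0,"y":0,"z":0.8,"turn":0},{"x":0,"y":0,"z":0.5,"turn":0},{"x":0,"y":0,"z":0.3,"turn":0},{"x":0,"y":0,"z":0,"turn":0}]'; python3 - <<'E'
from h import *
grab('top','top1');f=grab('side','side1')
im=f['color'][180:300,200:380];cv2.imwrite('pics/side1z.png',cv2.resize(im,None,fx=4,fy=4,interpolation=cv2.INTER_CUBIC))
E
```

```text
time: 4.1
eef_pos: [463.5, 222.0, 42.1]
tool_rot: [[0.005, -1.0, -0.028], [-1.0, -0.006, 0.016], [-0.016, 0.027, -0.999]]
contact_force: [1.5, 0.1, 0.6]
opening: 0.2
```

View pics/side1z.png

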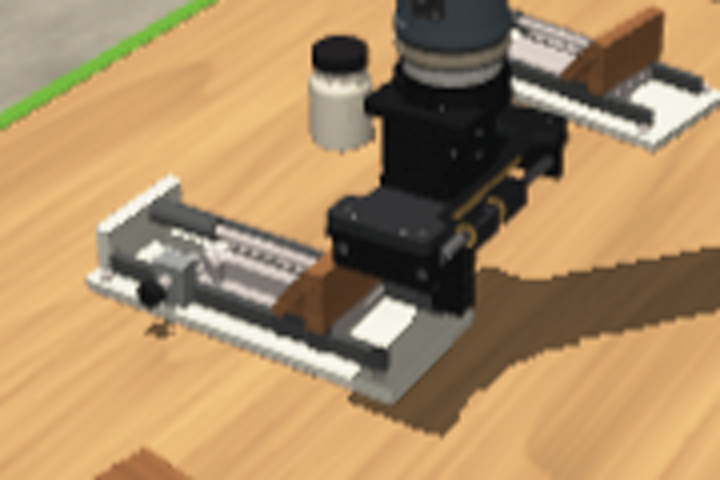

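The side view shows the shut fingers in front of the block and above the near end of the knob jig, with nothing touching. The knob is at zoomed (150,290). Next I'll correct y by +11 mm and advance to just short of contact.

```bash
python3 -m crank '[{"x":-0.35,"y":-0.4,"z":0.05,"turn":0},{"x":0,"y":-0.5,"z":0,"turn":0},{"x":0,"y":-0.3,"z":0,"turn":0},{"x":0,"y":-0.1,"z":0,"turn":0},{"x":0,"y":0,"z":0,"turn":0}]'
```

```text
time: 4.62
eef_pos: [509.1, 234.4, 48.2]
tool_rot: [[0.004, -1.0, -0.014], [-1.0, -0.004, 0.021], [-0.021, 0.014, -1.0]]
contact_force: [0.6, 0.7, 0.2]
opening: 0.6
```

```bash
python3 -m crank '[{"x":0,"y":-0.1,"z":0.15,"turn":0},{"x":0,"y":-0.1,"z":0.1,"turn":0},{"x":0,"y":-0.1,"z":0,"turn":0},{"x":0,"y":-0.1,"z":0,"turn":0}]';python3 -m crank '[{"x":0,"y":-0.1,"z":0,"turn":0},{"x":0,"y":-0.1,"z":0,"turn":0}]'
```

```text
time: 4.95
eef_pos: [520.6, 234.2, 41.1]
tool_rot: [[0.004, -1.0, -0.014], [-1.0, -0.004, 0.021], [-0.021, 0.014, -1.0]]
contact_force: [0.1, -0.3, 0.6]
opening: 0.3
time: 5.12
eef_pos: [522.5, 234.1, 40.5]
tool_rot: [[0.005, -1.0, -0.022], [-1.0, -0.005, 0.018], [-0.018, 0.022, -1.0]]
contact_force: [-6.3, -0.1, 4.7]
opening: 0.4
```

Contact came at TCP x≈521, with −6 N. The latch point is therefore around 555 and the end stop around 571, so I'm aiming for about 563.

```bash
python3 -m crank '[{"x":0,"y":-0.2,"z":0,"turn":0},{"x":0,"y":-0.2,"z":0,"turn":0},{"x":0,"y":-0.2,"z":0,"turn":0}]';python3 -m crank '[{"x":0,"y":-0.2,"z":0,"turn":0},{"x":0,"y":-0.2,"z":0,"turn":0},{"x":0,"y":-0.2,"z":0,"turn":0}]'
```

```text
time: 5.37
eef_pos: [528.3, 234.1, 39.0]
tool_rot: [[0.009, -0.999, -0.046], [-1.0, -0.01, 0.01], [-0.01, 0.046, -0.999]]
contact_force: [-12.0, -1.4, 8.8]
opening: 0.3
time: 5.62
eef_pos: [530.7, 234.1, 37.0]
tool_rot: [[0.014, -0.997, -0.077], [-1.0, -0.014, -0.0], [-0.001, 0.077, -0.997]]
contact_force: [-12.1, -1.5, 9.1]
opening: 0.7
```

The tool tilts about 4° and sinks under load because each row restarts from the measured pose. I'll use fewer, larger rows with a slight lift.

```bash
python3 -m crank '[{"x":0,"y":-0.35,"z":-0.15,"turn":0},{"x":0,"y":-0.35,"z":-0.15,"turn":0}]'
```

```text
time: 5.78
eef_pos: [535.1, 233.5, 39.1]
tool_rot: [[0.02, -0.994, -0.111], [-1.0, -0.019, -0.01], [0.008, 0.111, -0.994]]
contact_force: [-8.2, 1.0, -6.1]
opening: 0.3
```

```bash
python3 -m crank '[{"x":0,"y":-0.5,"z":-0.05,"turn":0},{"x":0,"y":-0.5,"z":-0.05,"turn":0}]'; python3 - <<'E'
from h import *
f=grab('side','side2')
im=f['color'][180:300,200:380];cv2.imwrite('pics/side2z.png',cv2.resize(im,None,fx=4,fy=4,interpolation=cv2.INTER_CUBIC))
o=telemetry.get_obs();print(o['eef_pos'],o['contact_force'],o['tool_rot'][:,2])
E
```

```text
time: 5.95
eef_pos: [551.5, 233.8, 37.1]
tool_rot: [[0.026, -0.99, -0.139], [-1.0, -0.023, -0.019], [0.016, 0.139, -0.99]]
contact_force: [-10.7, -2.2, 11.4]
opening: 0.5
[554.78649118 233.9746959   36.93156331] [-7.08816472  0.17744688  4.12465995] [-0.13528932 -0.01719407 -0.99065694]
```

View pics/side2z.png

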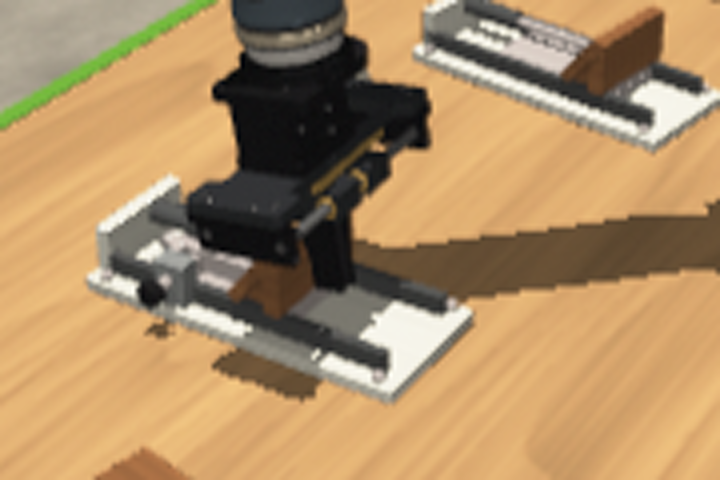

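```bash
python3 - <<'E'
from h import *
f1=dict(np.load('side1.npz'));f2=dict(np.load('side2.npz'))
a=cv2.resize(f1['color'][235:280,250:320],None,fx=8,fy=8,interpolation=cv2.INTER_CUBIC)
b=cv2.resize(f2['color'][235:280,240:310],None,fx=8,fy=8,interpolation=cv2.INTER_CUBIC)
cv2.imwrite('pics/cmp.png',np.hstack([a,b])[:, :].copy() if a.shape[1]*2<=800 else np.vstack([a,b])[:600])
cv2.imwrite('pics/cmp.png',cv2.resize(np.vstack([a,b]),None,fx=.83,fy=.83))
E
```

```text
(no output)
```

View pics/cmp.png

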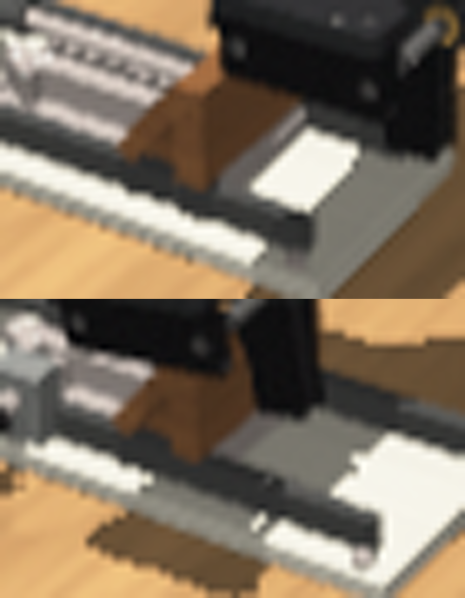

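```bash
python3 - <<'E'
from h import *
f1=dict(np.load('side1.npz'))
print(pt(f1,280.4,263.1,30),pt(f1,268.4,258.4,30))
E
```

```text
[530.60538513 279.12920662  30.        ] [570.51609716 278.17560539  30.        ]
```

The face corner moved from x=530.6 to 570.5, so the travel is about 40 mm, already past the 34 mm latch point. I'll nudge it slightly further for margin and check.

```bash
python3 -m crank '[{"x":0,"y":-0.15,"z":-0.05,"turn":0}]'; python3 - <<'E'
from h import *
f=grab('side','side3')
b=f['color'][235:280,240:310];cv2.imwrite('pics/side3z.png',cv2.resize(b,None,fx=8,fy=8,interpolation=cv2.INTER_CUBIC))
o=telemetry.get_obs();print(o['eef_pos'],o['contact_force'])
E
```

```text
time: 6.08
eef_pos: [554.9, 233.9, 37.1]
tool_rot: [[0.025, -0.989, -0.145], [-1.0, -0.022, -0.02], [0.017, 0.146, -0.989]]
contact_force: [-9.6, -1.4, 3.8]
opening: 0.2
[555.421626   233.88768455  37.10341614] [-8.9236895  -1.61508161  5.06070029]
```

View pics/side3z.png

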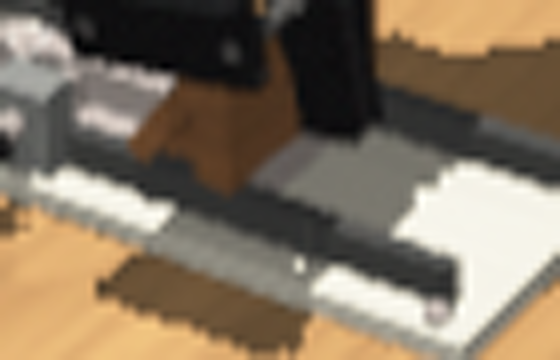

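```bash
python3 -m crank '[{"x":0,"y":-0.3,"z":-0.1,"turn":0}]'; python3 - <<'E'
from h import *
f=grab('side','side4')
b=f['color'][235:280,240:310];cv2.imwrite('pics/side4z.png',cv2.resize(b,None,fx=8,fy=8,interpolation=cv2.INTER_CUBIC))
o=telemetry.get_obs();print(o['eef_pos'],o['contact_force'])
E
```

```text
time: 6.22
eef_pos: [558.1, 233.7, 37.5]
tool_rot: [[0.027, -0.987, -0.158], [-0.999, -0.024, -0.024], [0.02, 0.159, -0.987]]
contact_force: [-11.9, -1.1, -0.4]
opening: 0.3
[560.04429151 233.73731434  37.39427329] [-8.53717896 -1.30701185  0.60592505]
```

View pics/side4z.png

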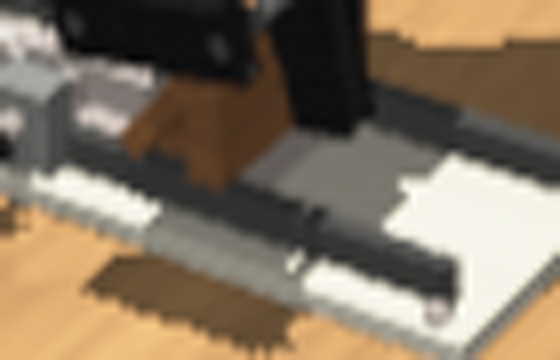

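Travel is now about 44 mm (the corner moved to zoomed (215,187)) at about 9 N, past the pin and short of the end stop. Now I'll back off.

```bash
python3 -m crank '[{"x":0,"y":0.2,"z":0,"turn":0},{"x":0,"y":0.3,"z":0,"turn":0},{"x":0,"y":0.3,"z":0,"turn":0},{"x":0,"y":0.4,"z":0,"turn":0},{"x":0,"y":0.5,"z":0,"turn":0},{"x":0,"y":0.5,"z":0,"turn":0},{"x":0,"y":0.4,"z":0,"turn":0},{"x":0,"y":0.2,"z":0,"turn":0},{"x":0,"y":0,"z":0,"turn":0}]'; python3 - <<'E'
from h import *
f=grab('side','side5')
b=f['color'][225:290,230:330];cv2.imwrite('pics/side5z.png',cv2.resize(b,None,fx=8,fy=8,interpolation=cv2.INTER_CUBIC))
o=telemetry.get_obs();print(o['eef_pos'],o['contact_force'])
E
```

```text
time: 7.02
eef_pos: [471.5, 231.8, 51.4]
tool_rot: [[0.028, -0.988, -0.153], [-0.999, -0.025, -0.022], [0.018, 0.154, -0.988]]
contact_force: [0.1, -0.4, -0.3]
opening: 0.4
[472.2320682  231.88635137  51.45967099] [ 0.27256118 -0.36589078  0.17613593]
```

View pics/side5z.png

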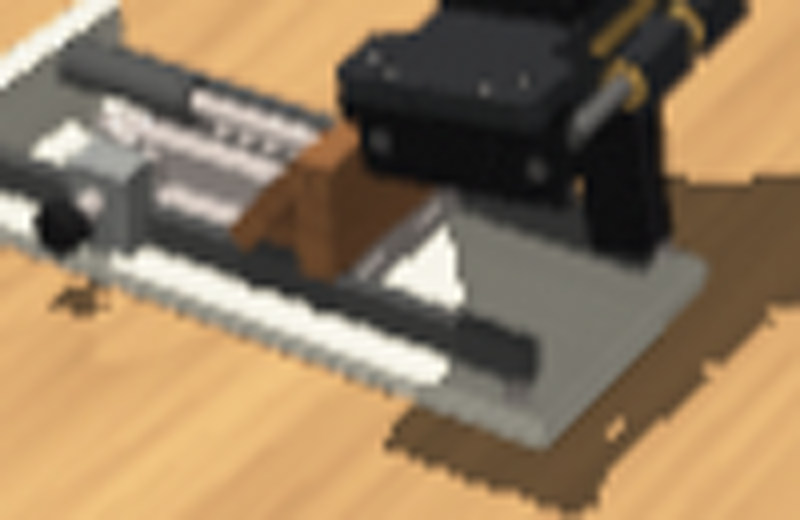

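The fingers are clear, and the block corner at zoomed (330,280) looks like mid position. I'll raise the tool and check both jigs and the loose things.

```bash
python3 -m crank '[{"x":0,"y":0,"z":-0.5,"turn":0},{"x":0,"y":0,"z":-1,"turn":0},{"x":0,"y":0,"z":-1,"turn":0},{"x":0,"y":0,"z":-1,"turn":0},{"x":0,"y":0,"z":-0.5,"turn":0},{"x":0,"y":0,"z":0,"turn":0},{"x":0,"y":0,"z":0,"turn":0}]'; python3 - <<'E'
from h import *
g0=dict(np.load('side0.npz'));f=grab('side','side6');t=grab('top','top6');t0=dict(np.load('top0.npz'))
print(pt(g0,271.2,260,30))
d=cv2.absdiff(g0['color'],f['color']).max(2)
for n,(a,b,c,e) in dict(plain=(300,172,382,216),jar=(274,186,296,220),offcut=(220,288,270,330),tape=(368,164,398,184)).items(): print(n,(d[b:e,a:c]>40).sum())
b=f['color'][215:285,210:330];cv2.imwrite('pics/side6z.png',cv2.resize(b,None,fx=6,fy=6,interpolation=cv2.INTER_CUBIC))
o=telemetry.get_obs();print(o['eef_pos'],o['contact_force'])
E
```

```text
time: 7.65
eef_pos: [497.7, 233.5, 174.8]
tool_rot: [[0.023, -0.989, -0.146], [-1.0, -0.02, -0.02], [0.017, 0.146, -0.989]]
contact_force: [-0.5, 0.4, 0.2]
opening: 0.2
[559.75364052 280.30885202  30.        ]
plain 431
jar 297
offcut 0
tape 0
[496.74730354 233.20515026 173.72451119] [-1.0260788   0.20541558  0.81826576]
```

View pics/side6.png

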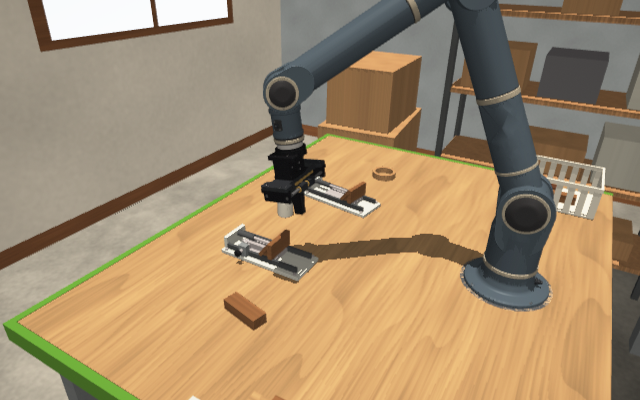

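View pics/side6z.png

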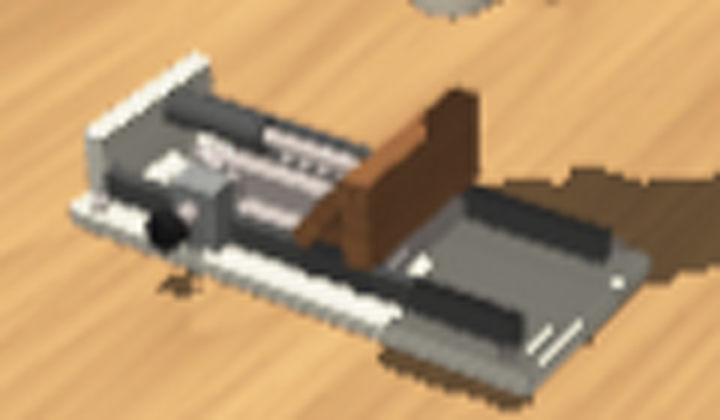

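The block is held at about 30 mm (559.8 − 530). The offcut and tape pixels are unchanged. The differences around the plain jig and jar come from the gripper hiding them; the plain block at (356,192) is still at home.

```bash
python3 -c "
from rig import workorder;print(workorder.sign_off())"
```

```text
the job is handed in; nothing more can be done
None
```

The block on the jig with the black knob is latched against its stop pin at mid position, and I handed the job in at about 7.7 s of the 38 s allowed.

- **The push:** I pushed the block with the shut fingers to about 44 mm of travel, past the pin and short of the 50 mm end stop. The wrist readings never went above about 16 N. When I backed off, it sprang back against the pin.
- **Last checks:** the side camera put the block at about 30 mm of travel, give or take 2 mm, in two pictures 0.6 s apart. The gripper was well clear, with no contact force beyond noise.
- **Other objects:** the offcut and tape roll pixels are unchanged. The gripper partly hid the plain jig and the jar in the last side picture, so the pixel check there was inconclusive. The plain push block, as far as visible, looked still at home, and the arm never went near either one.
- **Imperfection:** the tool tilted about 9° under load while pushing, so the fingers probably met the block's face partly near its top edge rather than only at the tips.

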